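Nest a pair of sample cups into a third one in the sloping cradle

ROBOT

A 7-joint arm with a two-finger parallel gripper is mounted at the origin on the work surface; the furniture and walls round the work are solid. World frame = base frame: x ahead of the robot, y to its left, z up, the work surface at z = 0. Lengths are in m, angles in rad, forces in N, time in s.
With the tool pointing down it reaches from about 0.35 to 0.9 m from the base axis. Payload 19.9 kg.
Tool frame: the origin (TCP) lies between the finger pads; the fingertips stand 19 mm ahead of it and the grasp point (between the pads) is the TCP; z points along the fingers, y is the line along which they close (so a half turn about z gives the same grasp; the last joint's range is limited). The gripper opens to 94 mm and grips with 3 to 60 N. Pads are 16 mm wide; open, the fingers measure 119 mm over their backs; the gripper's body (75 mm by 177 mm) begins 78 mm behind the grasp point.
Start: joints at [1.091, 0.417, -0.01, 1.614, 0.005, 1.111, -0.053], TCP at [0.266, -0.566, 0.224] pointing down, gripper open.
Joint ranges: [-2.81, 2.81], [-0.39, 2.02], [-1.27, 1.25], [0.06, 2.57], [-1.19, 4.33], [0.19, 2], [-2.82, 2.82]. Speed limits (rad/s): [1.89, 1.89, 2.39, 2.39, 3.01, 3.01, 3.01].

INTERFACE

Orientations are given as a 3x3 rotation matrix whose columns are the frame's x, y, z axes.
In Python, from rig import robot gives the robot as it stands. Calls block until the motion is done:
- robot.move_ptp(position, orientation): joint-space move of the TCP to a pose.
- robot.move_linear(position, velocity=0.15, frame=None, threshold=None): straight line of the TCP; frame=None keeps the orientation; velocity is the mean speed in m/s. With threshold (N) it stops when the force on the tool has changed by that much, and returns True; else False.
- robot.goto_joints(angles): joint-space move.
- robot.gripper_to(opening): finger opening in m; the grip force is fixed at half the most; returns when the fingers have stopped.
- robot.pause(seconds).
- robot.ik(position, orientation): joint angles nearest the present ones, or None.
- robot.get_state(): the state.
- robot.grab_frame(name): name is "side" or "top" or "wrist"; returns the picture (400x640x3 uint8, red, green, blue); there is no depth.
- robot.camera_info(name): a dict with "fx", "fy", "cx", "cy" (pixels), "rvec" (rotation vector, rad) and "tvec" (3), from world to camera coordinates, as OpenCV has them. Camera axes: x right, y down, z forward; pixel columns grow to the right and rows downward; lengths in m; the calibration is good to about 2 mm. The wrist camera is an equidistant fisheye: a pixel r from the principal point sees the ray r / f radians off the axis. A picture is of the moment at which its call begins: read the wrist's pose just before it. camera_info takes no time and is no camera call; for the wrist camera it gives the pose at the moment of the call.
A pose or a line that the arm cannot do raises robot.PlanningError and nothing moves.
- robot.sign_off(): hands the job in; it is judged then, once.
The state is a dict: "time": time; "qpos": joint angles; "joint_vel": joint speeds; "effort": joint torques, N m; "ee_pos": TCP position; "tool_rot": TCP orientation; "force": force on the tool from outside, world axes, zero at the start; "moment": the same for the moment, N m; "opening": finger opening in m; "grasp_force": force on a finger pad.
Only numpy, scipy, OpenCV 4.12 (cv2) and the standard library are available. Lean on these libraries where they do the work, as an engineer would, in place of code of your own. Each camera call takes 0.05 s, during which the arm holds its last target. There are 200 camera calls.

TASK

Lay the standing aluminium cup on the two rods of the sloping cradle, mouth uphill, in the space between the nested pair of cups and the end stop, and let go of it there. Then push the pair gently down the rods into it until all three cups are nested fully home as one stack, lying straight in the cradle; do not ram them against the end stop, and leave the glassware and bottles alone.

Things in the scene. Friction and masses are not known exactly. Their poses are not given: they have to be found in the camera images.
- cup_c: The single cup, standing mouth up on the bench: plain aluminium, hollow, round, 70 mm high. Straight rim band 62 mm across over its top 6 mm (the place to grip); below it tapers evenly from 59 mm to 42 mm at 15.5 mm height, then faster to the 23 mm foot. Wall 2 mm, inner floor 22 mm above the underside, 0.09 kg. Origin: centre of the underside; z along the axis to the mouth; x, y mean nothing.
- cup_a: Outer cup of the nested pair lying on the rods, same shape as cup_c, mouth uphill, held only by friction; its foot points downhill and goes into cup_c. A cup fully home has its origin 22 mm from that of the cup round it, along the axis, and stands 22 mm proud of its rim, with 1 to 2 mm play. On its way in the tapered foot must ride up about 4 mm over cup_c's rim: a few newtons.
- cup_b: Inner cup of the pair, same shape, already home in cup_a; its mouth is the uphill end of the pair. Push low on its rim, beside the rods: a push high up presses the pair's foot down and can jam it. Sliding takes 1 to 5 N; cup_c slides along until it meets the end stop, and once all is home the force rises steeply: stop at 10 to 15 N, keep under 25 N.
- cradle: Fixed cradle: two steel rods, 10 mm thick, 28 mm apart (centres), 300 mm long, falling 20 degrees, on two feet; all below the rods is at most 75 mm wide. Origin on the bench midway between the rods; x level, downhill; y level, across; z up. At x = 0 the rods' centre lines are 100 mm up. A dark end stop with a domed bumper is clamped near the low end; its place varies and is not reported.
- rods_top (a point): Midway between the rods' centre lines at their uphill end, 135 mm up the rods from the cradle's x = 0. A cup lying mouth uphill has its axis over the middle, 33 degrees above level (13 steeper than the rods); 15.5 mm from its underside its axis runs 22 mm above the plane of the rods' centre lines. Cups do not slide by themselves.
- rods_low (a point): Midway between the rods' centre lines at their downhill end, 165 mm down the rods from the cradle's x = 0. From rods_top to rods_low is the push direction. The stop's bumper is 100 to 150 mm down the rods from x = 0: it has to be seen or felt.
- beaker: Bystander: clear glass beaker, straight-walled, 54 mm across, 70 mm high, origin at the centre of its underside. To be left alone.
- reagent_small: Bystander: closed bottle nearest the robot, with blue cap, 57 mm across, 100 mm high, origin at the centre of its underside. To be left alone.

How it is judged:
On the way:
1. the third cup lies on the rods between the pair and the end stop, mouth uphill, let go and at rest, the pair not yet in it (y of cup_c in the frame of cradle between -0.012 and 0.012 m and angle between cup_c's own z axis and vertical between 0.85 and 1.25 rad and z of cup_a in the frame of cup_c between 0.071 and 0.15 m and x of cup_c in the frame of cradle between 0.02 and 0.13 m and contact force between cup_c and cradle above 0.1 N and contact force between cup_c and the fingers below 0.16 N and linear speed of cup_c below 0.03 m/s), for 0.2 s.
At the end, for the whole second after the job is handed in: the pair is home in cup_c: cup_a in cup_c and cup_b in cup_a (origins 18.5 to 25.5 mm apart along the axis, within 6 mm off axis, axes within 0.16 rad), all lying at rest on the cradle's rods, mouth uphill, within 8 mm of its middle (z of cup_b in the frame of cup_a between 0.0185 and 0.0255 m and x of cup_b in the frame of cup_a between -0.006 and 0.006 m and y of cup_b in the frame of cup_a between -0.006 and 0.006 m and angle between the z axis of cup_b and the z axis of cup_a, either way round below 0.16 rad and z of cup_a in the frame of cup_c between 0.0185 and 0.0255 m and x of cup_a in the frame of cup_c between -0.006 and 0.006 m and y of cup_a in the frame of cup_c between -0.006 and 0.006 m and angle between the z axis of cup_a and the z axis of cup_c, either way round below 0.16 rad and y of cup_a in the frame of cradle between -0.008 and 0.008 m and angle between cup_a's own z axis and vertical between 0.85 and 1.25 rad and linear speed of each of cup_a, cup_b, cup_c below 0.02 m/s and y of cup_b in the frame of cradle between -0.008 and 0.008 m and angle between cup_b's own z axis and vertical between 0.85 and 1.25 rad and y of cup_c in the frame of cradle between -0.008 and 0.008 m and angle between cup_c's own z axis and vertical between 0.85 and 1.25 rad and x of cup_c in the frame of cradle between 0.03 and 0.16 m); the robot touches nothing.
It fails at once if the cups are rammed: more than 60 N in all contacts between the outermost cup and the cradle with its stop (contact force between cup_c and cradle above 60 N).
It fails at once if beaker pushed or tipped (distance of beaker from where it was at the start of the episode above 0.02 m or angle between beaker's own z axis and vertical above 0.3 rad).
It fails at once if reagent_small pushed or tipped (distance of reagent_small from where it was at the start of the episode above 0.02 m or angle between reagent_small's own z axis and vertical above 0.3 rad).
It also fails if it takes over 58 s, if anything falls off the work surface, if the arm or the gripper's body presses on something with over 40 N, if the wrist force passes 120 N, or if a joint passes its speed limit or range.

## Working session

There is one attempt and no reset: what is moved stays moved. The work goes in short steps, each a Python script; the robot and the scene stay as the last script left them, time stands still between calls to the robot, and variables do not carry over. Pictures are saved under pics/ and viewed, at most 10 in all, crops included, and the job is handed in when it is done.

```bash
ls; mkdir -p pics; python3 - <<'E'
from rig import robot
import cv2,numpy as np
for n in ["side","top"]:
    f=robot.grab_frame(n); cv2.imwrite(f"pics/{n}0.png",f[:,:,::-1]); print(n,robot.camera_info(n))
s=robot.get_state(); print(s["time"],s["ee_pos"],s["tool_rot"],s["force"],s["opening"])
E
```

```text
pics
side {'fx': 375.6696415863751, 'fy': 375.6696415863751, 'cx': 314.1383203320761, 'cy': 196.81897181920843, 'rvec': array([ 2.01727067,  0.02873021, -0.03006832]), 'tvec': array([-0.44686487,  0.08123633,  0.88704988])}
top {'fx': 508.43730529310034, 'fy': 508.43730529310034, 'cx': 315.6344428933745, 'cy': 206.3046129544819, 'rvec': array([ 2.20322906, -2.14871204,  0.06549195]), 'tvec': array([0.01666171, 0.45675156, 1.22723537])}
0.1 [ 0.26537756 -0.56553001  0.22391631] [[ 9.05258026e-01  4.24861869e-01 -5.46638987e-04]
 [ 4.24862206e-01 -9.05257583e-01  9.02291046e-04]
 [-1.11500028e-04 -1.04905246e-03 -9.99999444e-01]] [ 0.49924537 -0.34431861 -0.57174128] 0.09399919004828182
```

View pics/top0.png

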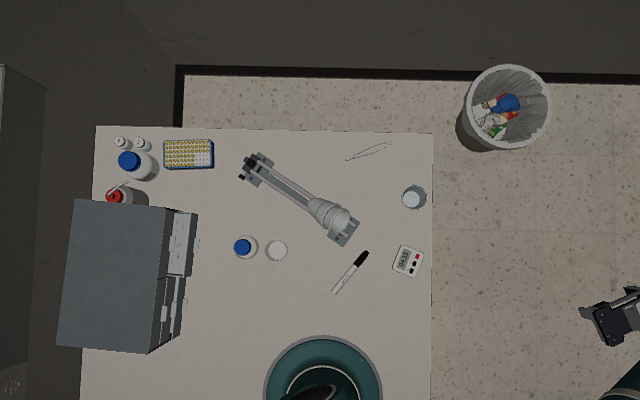

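View pics/side0.png

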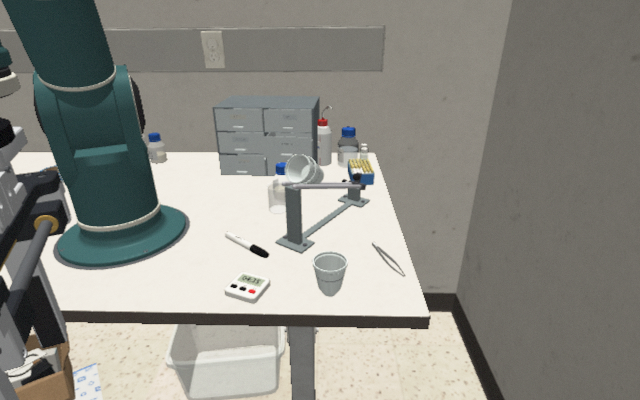

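The top view shows cup_c at (414,197), the cradle from its uphill end at about (347,228) to its low end at about (250,165), the pair near (330,215), the beaker at (276,250) and the small bottle at (244,247). The side view shows cup_c at (330,272) and the pair's mouth at (300,170). I'll enlarge both.

```bash
python3 - <<'E'
import cv2
a=cv2.imread("pics/top0.png")[140:260,225:435]; cv2.imwrite("pics/topc.png",cv2.resize(a,None,fx=3.8,fy=3.8,interpolation=cv2.INTER_CUBIC))
a=cv2.imread("pics/side0.png")[145:300,260:410]; cv2.imwrite("pics/sidec.png",cv2.resize(a,None,fx=3.8,fy=3.8,interpolation=cv2.INTER_CUBIC))
E
```

```text
(no output)
```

View pics/topc.png

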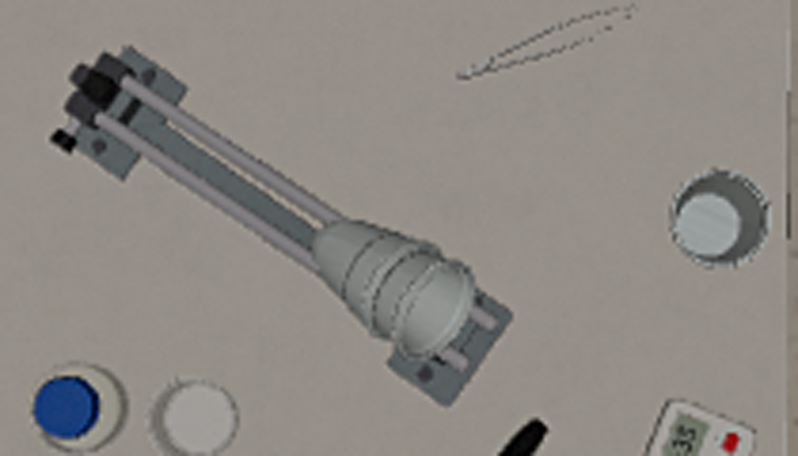

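View pics/sidec.png

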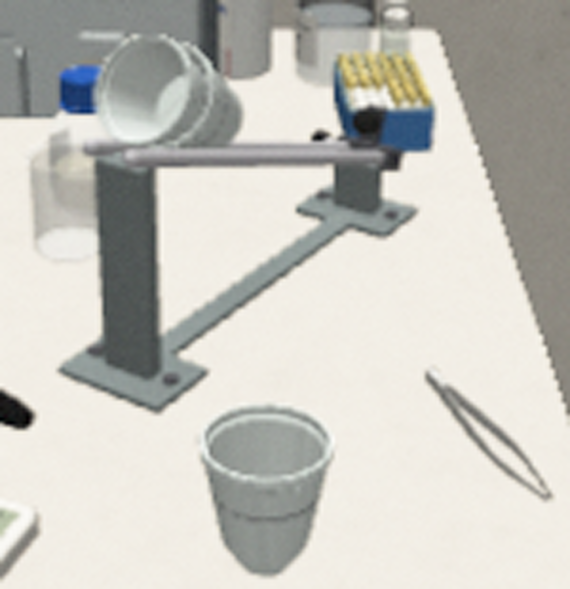

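The crop shows cup_c's rim centred at (718,218) in the top crop and (267,443) in the side crop. The rods' uphill ends are at about (495,325) and (465,365) in the top crop. cup_b's rim ellipse is centred near (438,308), the pair's foot is near (315,245), and the stop is dark at about (100–135,85–110). Next I'll fit poses.

```bash
cat > h.py <<'E'
import numpy as np, cv2
from rig import robot
from scipy.optimize import least_squares
C={n:robot.camera_info(n) for n in("top","side")}
def proj(n,P):
    c=C[n];K=np.array([[c["fx"],0,c["cx"]],[0,c["fy"],c["cy"]],[0,0,1]])
    return cv2.projectPoints(np.atleast_2d(np.asarray(P,float)),c["rvec"],c["tvec"],K,None)[0][:,0]
OFF={"top":np.array([225,140]),"side":np.array([260,145])}
def full(n,p): return (np.asarray(p,float)+.5)/3.8-.5+OFF[n]
c20,s20=np.cos(np.radians(20)),np.sin(np.radians(20)); c33,s33=np.cos(np.radians(33)),np.sin(np.radians(33))
U=np.array([c20,0,-s20]);N=np.array([s20,0,c20]);A=np.array([-c33,0,s33])
def rod(s,y): return np.array([0,y,.1])+s*U
def W(q,P):
    c,s=np.cos(q[2]),np.sin(q[2]); return np.atleast_2d(P)@np.array([[c,-s,0],[s,c,0],[0,0,1]]).T+[q[0],q[1],0]
def org(s): return np.array([0,0,.1])+s*U+.022*N-.0155*A   # cup origin, s = rods coord of its 15.5mm point
E
python3 - <<'E'
from h import *
# cup_c rim
r=least_squares(lambda p:np.r_[proj("top",[p[0],p[1],.069])[0]-full("top",[718.5,218.5]),proj("side",[p[0],p[1],.07])[0]-full("side",[267.5,442])],[.5,-.2])
print("cup_c",r.x,r.fun)
# cradle
ends=[("top",(495,325),0),("top",(465,365),1),("side",(88,148),1),("side",(130,155),0)]
lines=[("top",(132,88),0),("top",(335,220),0),("top",(105,122),1),("top",(315,268),1)]
S=np.linspace(-.135,.165,61)
def f(q,sg):
    e=[]
    for n,p,k in ends: e+=list((proj(n,W(q,rod(-.135,sg*(1-2*k)*.014)))[0]-full(n,p))*(.5 if n=="side" else 1))
    for n,p,k in lines:
        a,b=proj(n,W(q,[rod(-.135,sg*(1-2*k)*.014),rod(.165,sg*(1-2*k)*.014)])); t=(b-a)/np.linalg.norm(b-a); d=full(n,p)-a
        e.append(t[0]*d[1]-t[1]*d[0])
    return np.array(e)
best=None
for sg in(1,-1):
  for y in np.linspace(-3,3,13):
    r=least_squares(f,[.55,0,y],args=(sg,))
    if best is None or r.cost<best.cost: best=r
q=best.x; print("cradle",q,np.degrees(q[2]),best.fun.round(2)); np.save("q.npy",q)
# pair : rim b centre & ellipse
def topcrop(P): return ((proj("top",P)-OFF["top"]+.5)*3.8-.5).round(0)
th=np.linspace(0,2*np.pi,9)[:-1]
def ring(s,z,R):
    o=org(s)+z*A; r=np.array([s33,0,c33]); return W(q,[o+R*(np.cos(t)*r+np.sin(t)*np.array([0,1,0])) for t in th])
for s in(-.06,-.04,-.02,0): print(s,"foot",topcrop(W(q,org(s))),"rimb",topcrop(W(q,org(s)+.092*A)),"rima ctr",topcrop(W(q,org(s)+.07*A)))
for s in(.09,.1,.11,.12,.13,.14,.15,.165): print(s,topcrop(W(q,rod(s,0)+.01*N)))
img=cv2.imread("pics/topc.png"); np.save("img.npy",0)
for x in (.0155,): pass
E
```

```text
cup_c [ 0.48141101 -0.20432115] [ 1.05897682 -0.78763529 -0.57594972 -1.33171806]
cradle [0.46539821 0.0539379  0.98975368] 56.70870869929822 [-0.44 -0.07  0.19 -0.05 -0.36 -0.39 -0.51  0.25  0.01  0.23  0.25 -0.91]
-0.06 foot [[350. 257.]] rimb [[463. 329.]] rima ctr [[435. 311.]]
-0.04 foot [[324. 239.]] rimb [[434. 310.]] rima ctr [[407. 293.]]
-0.02 foot [[298. 222.]] rimb [[407. 292.]] rima ctr [[380. 274.]]
0 foot [[272. 205.]] rimb [[379. 274.]] rima ctr [[353. 257.]]
0.09 [[185. 149.]]
0.1 [[174. 141.]]
0.11 [[162. 133.]]
0.12 [[150. 125.]]
0.13 [[138. 118.]]
0.14 [[127. 110.]]
0.15 [[115. 102.]]
0.165 [[98. 91.]]
```

```bash
cat >> h.py <<'E'
q=np.load("q.npy"); Z=np.array([0,0,1.])
uh=-np.array([np.cos(q[2]),np.sin(q[2]),0]); CW=np.array([.4814,-.2043,0])
def Wd(v): return W([0,0,q[2]],v)[0]
def pick_R(h,b,k):
    z=h*np.cos(b)-Z*np.sin(b); x=k*(Z*np.cos(b)+h*np.sin(b)); return np.stack([x,np.cross(z,x),z],1)
def lay_R(b,k): 
    a=c33*uh+s33*Z; v=s33*uh-c33*Z
    z=v*np.cos(b)-a*np.sin(b); x=k*(a*np.cos(b)+v*np.sin(b)); return np.stack([x,np.cross(z,x),z],1)
SA=-.043; SC=.052
def lay_p(s=SC): return W(q,org(s)+.067*A)[0]
E
python3 - <<'E'
from h import *
n=Wd(N); print("lay",lay_p())
lo=np.array([-2.81,-.39,-1.27,.06,-1.19,.19,-2.82]);hi=np.array([2.81,2.02,1.25,2.57,4.33,2,2.82])
m=lambda j: np.minimum(j-lo,hi-j).min()
for b in(25,33,42):
  for k in(1,-1):
    L=[robot.ik(p,lay_R(np.radians(b),k)) for p in(lay_p(),lay_p()+.12*Z)]
    print(b,k,"lay",[None if j is None else (np.round(j,2).tolist(),round(m(np.array(j)),2)) for j in L])
    for az in range(-180,180,20):
      h=np.array([np.cos(np.radians(az)),np.sin(np.radians(az)),0]); R=pick_R(h,np.radians(b),k)
      P=[robot.ik(p,R) for p in(CW+.067*Z,CW+.067*Z-.09*R[:,2],CW+.2*Z)]
      if all(j is not None for j in P): print("  ",az,np.round(P[0],2).tolist(),round(min(m(np.array(j)) for j in P),2))
E
```

```text
lay [0.47264195 0.06496909 0.1309371 ]
25 1 lay [([0.59, 0.57, -1.08, 1.97, 0.64, 1.12, 1.76], np.float64(0.19)), ([0.64, 0.35, -1.08, 1.85, 0.4, 1.27, 1.98], np.float64(0.19))]
   -160 [0.32, 1.08, -0.37, 1.33, 0.62, 1.94, 1.7] 0.02
   -140 [0.35, 1.05, -0.55, 1.5, 0.9, 1.91, 1.73] 0.05
   -120 [0.4, 1.04, -0.73, 1.71, 1.19, 1.9, 1.75] 0.02
   -100 [0.5, 1.08, -0.91, 1.93, 1.49, 1.94, 1.79] 0.03
   -80 [0.08, 0.78, -0.37, 2.18, 1.52, 1.4, 1.79] 0.17
   -60 [-0.54, 0.76, 0.35, 2.41, 1.86, 0.91, 1.5] 0.09
   40 [1.38, 0.84, -0.55, 2.1, -1.14, 0.82, 1.13] 0.03
   60 [1.25, 0.89, -0.49, 1.87, -0.79, 1.07, 0.94] 0.35
   80 [1.13, 0.97, -0.48, 1.65, -0.53, 1.32, 0.87] 0.5
   100 [1.01, 1.05, -0.49, 1.45, -0.33, 1.57, 0.88] 0.25
   120 [0.88, 1.13, -0.51, 1.28, -0.14, 1.78, 0.95] 0.01
25 -1 lay [([0.3, 0.41, -0.67, 1.97, 0.4, 1.0, -1.18], np.float64(0.6)), ([0.36, 0.25, -0.72, 1.86, 0.26, 1.22, -1.04], np.float64(0.55))]
   -160 [0.12, 1.04, -0.04, 1.34, 0.44, 1.84, -1.28] 0.01
   -140 [0.01, 0.97, -0.04, 1.52, 0.63, 1.68, -1.19] 0.15
   -120 [-0.11, 0.89, -0.01, 1.73, 0.82, 1.48, -1.16] 0
[... 3346 characters left out ...]
1.64, 0.61, 1.46, -1.19] 0.35
   -120 [0.02, 0.73, -0.1, 1.82, 0.77, 1.28, -1.08] 0.49
   -100 [0.06, 0.65, -0.2, 2.0, 1.05, 1.15, -1.08] 0.57
   -80 [0.1, 0.58, -0.27, 2.2, 1.36, 1.02, -1.1] 0.37
   -60 [0.05, 0.5, -0.15, 2.37, 1.77, 0.82, -1.19] 0.15
   20 [-0.21, 1.09, 1.22, 2.35, 4.29, 1.65, -2.2] 0.03
   40 [1.11, 0.61, -0.37, 2.13, -1.11, 0.71, -2.23] 0.03
   60 [0.65, 0.67, 0.17, 1.96, -1.04, 1.14, -2.1] 0.15
   80 [0.61, 0.76, 0.16, 1.77, -0.81, 1.31, -2.06] 0.38
   100 [0.56, 0.83, 0.13, 1.6, -0.61, 1.46, -1.98] 0.35
   120 [0.5, 0.89, 0.09, 1.47, -0.41, 1.58, -1.87] 0.23
   140 [0.42, 0.92, 0.05, 1.38, -0.21, 1.66, -1.73] 0.14
   160 [0.34, 0.93, -0.0, 1.36, -0.0, 1.69, -1.57] 0.11
```

```bash
cat >> h.py <<'E'
B=np.radians(33);K=-1;az=np.radians(80);H=np.array([np.cos(az),np.sin(az),0]);RP=pick_R(H,B,K);RL=lay_R(B,K);G=CW+.067*Z
def snap(n,f,crop=None,sc=1):
    a=robot.grab_frame(n)[:,:,::-1]
    if crop: a=a[crop[0]:crop[1],crop[2]:crop[3]]
    cv2.imwrite(f"pics/{f}.png",cv2.resize(a,None,fx=sc,fy=sc,interpolation=cv2.INTER_CUBIC))
E
python3 - <<'E'
from h import *
robot.move_ptp(G-.09*RP[:,2],RP)
robot.move_linear(G,velocity=.08,threshold=6)
snap("side","grasp",(120,320,200,420),3)
robot.gripper_to(.05)
s=robot.get_state();print(s["time"],s["opening"],s["grasp_force"],s["ee_pos"],G,s["force"])
robot.move_linear(G+.28*Z,velocity=.15)
snap("side","lift",(30,280,200,460),2.4)
s=robot.get_state();print(s["time"],s["opening"],s["grasp_force"],s["force"])
E
```

```text
3.8333 0.060990172855296156 30.000054077245295 [ 0.48136655 -0.20427572  0.06699446] [ 0.4814 -0.2043  0.067 ] [-0.42133997  0.28414778  0.13128325]
5.9 0.06120664206772677 29.99984086956829 [ 0.33450269 -0.39939897 -2.03721289]
```

View pics/lift.png

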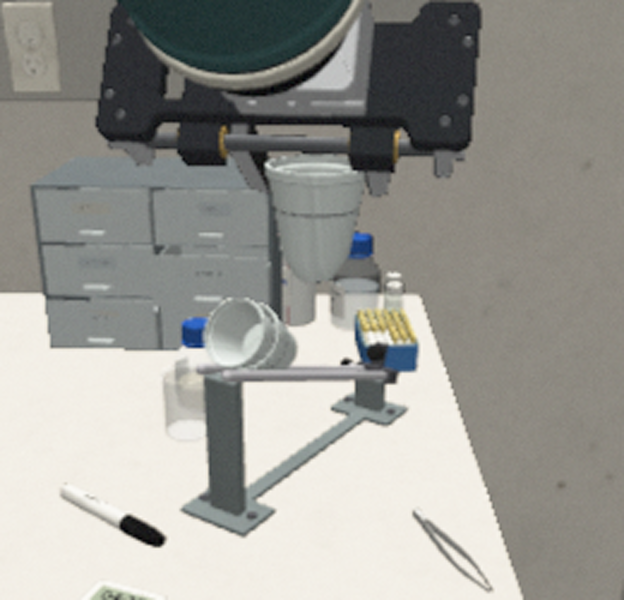

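The cup is held upright by its rim (centre near (315,170) in the crop, foot at (315,280)). Next it goes above the cradle, and I'll check there before lowering it.

```bash
python3 - <<'E'
from h import *
robot.move_ptp(lay_p()+.21*Z,RL)
robot.move_linear(lay_p()+.03*Z,velocity=.15)
snap("top","above",(140,260,225,435),2.5)
snap("side","above2",(120,260,260,410),2.5)
a=cv2.imread("pics/above.png");b=cv2.imread("pics/above2.png");h=max(a.shape[0],b.shape[0])
a,b=[cv2.copyMakeBorder(i,0,h-i.shape[0],0,0,0) for i in(a,b)];o=np.hstack([a,b]);o=cv2.resize(o,None,fx=800/o.shape[1],fy=800/o.shape[1]);cv2.imwrite("pics/ab.png",o)
s=robot.get_state();print(s["time"],s["opening"],s["force"],s["ee_pos"],lay_p())
E
```

```text
8.775 0.06096846718549467 [-0.37837393  0.3354063  -0.66501436] [0.47299521 0.06501155 0.16156998] [0.47264195 0.06496909 0.1309371 ]
```

View pics/ab.png

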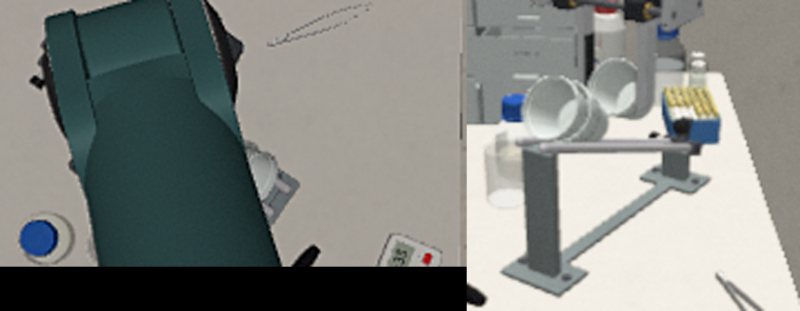

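The cup (rim near (615,88) in the right panel) has the same tilt as the pair and is clear behind it. Lowering now.

```bash
python3 - <<'E'
from h import *
t=robot.move_linear(lay_p()-.012*Z,velocity=.025,threshold=2.5)
s=robot.get_state();print(t,s["time"],s["force"],s["ee_pos"]-lay_p())
robot.gripper_to(.094); robot.pause(.3)
s=robot.get_state();print(s["time"],s["force"],s["opening"])
robot.move_linear(s["ee_pos"]+.19*Z,velocity=.2)
# go behind pair, above
def push_p(s): return W(q,rod(s,0)+.006*N)[0]+.019*Z
robot.move_ptp(push_p(-.175)+.12*Z,RL)
snap("top","laid",(140,260,225,435),3.8); snap("side","laid2",(120,240,260,410),3.8)
a=cv2.imread("pics/laid.png");b=cv2.imread("pics/laid2.png");h=max(a.shape[0],b.shape[0])
a,b=[cv2.copyMakeBorder(i,0,h-i.shape[0],0,0,0) for i in(a,b)];o=np.hstack([a,b]);o=cv2.resize(o,None,fx=800/o.shape[1],fy=800/o.shape[1]);cv2.imwrite("pics/la.png",o)
print(robot.get_state()["time"])
E
```

```text
True 9.8667 [1.9911121  1.30300841 1.68762463] [ 1.04351862e-04 -5.09830999e-05  1.40619249e-03]
10.8583 [ 0.39205057 -0.54043457 -0.50270233] 0.09402160666172538
12.7917
```

View pics/la.png

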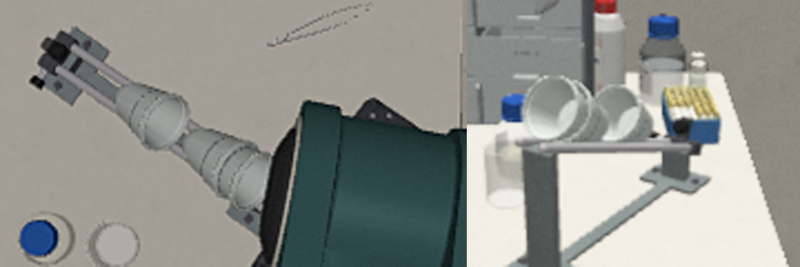

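cup_c lies straight on the rods, with its rim near (165,118) and foot near (120,88) in the left panel. There is a gap to the pair's foot at about (188,140). Now the push, with the fingers straddling the rods.

```bash
cat >> h.py <<'E'
def push_p(s): return W(q,rod(s,0)+.006*N)[0]+.019*Z
def s_of(p): return float((p-push_p(0))@Wd(U))
E
python3 - <<'E'
from h import *
robot.gripper_to(.044)
print(robot.move_linear(push_p(-.165),velocity=.12,threshold=6))
def rep(): 
    s=robot.get_state();print(round(s["time"],2),"s",round(s_of(s["ee_pos"]),4),"F along",round(float(s["force"]@Wd(U)),2),s["force"].round(2),round(s["opening"],4))
rep()
print(robot.move_linear(push_p(-.10),velocity=.03,threshold=8)); rep()
for e in(-.07,-.04,-.01,.02,.05):
    t=robot.move_linear(push_p(e),velocity=.02,threshold=11); rep()
    if t: break
snap("side","p1",(120,240,260,410),3.8); snap("top","p1t",(140,260,225,435),3.8)
E
```

```text
False
14.88 s -0.1651 F along 0.08 [ 0.7  -0.55 -0.44] 0.0438
False
17.19 s -0.1001 F along 0.37 [ 0.26  0.28 -0.04] 0.0439
18.84 s -0.0701 F along -0.09 [-0.16  0.08  0.23] 0.0439
20.49 s -0.0401 F along -2.08 [-0.37 -2.1   0.71] 0.0441
22.14 s -0.0101 F along -0.35 [-0.23 -0.59 -0.69] 0.0437
23.79 s 0.0199 F along -0.19 [ 0.13 -0.63 -0.7 ] 0.0439
24.43 s 0.0261 F along -4.81 [-1.36 -4.22  2.33] 0.044
```

```bash
python3 - <<'E'
import cv2,numpy as np
a=cv2.imread("pics/p1t.png");b=cv2.imread("pics/p1.png");a=a[:,:420];h=min(a.shape[0],b.shape[0])
o=np.hstack([a[:h],b[:h]]);o=cv2.resize(o,None,fx=800/o.shape[1],fy=800/o.shape[1]);cv2.imwrite("pics/p1b.png",o)
E
```

```text
(no output)
```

View pics/p1b.png

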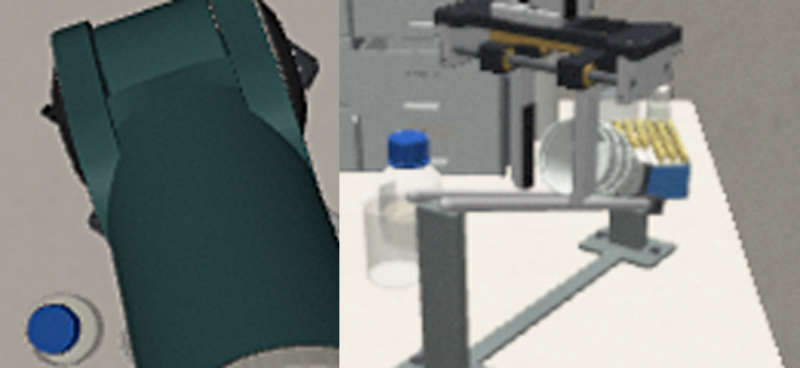

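The rims are close together near (590,155) and look nested. I'll give one slow confirming push, then retreat and look.

```bash
python3 - <<'E'
from h import *
def rep(): 
    s=robot.get_state();print(round(s["time"],2),"s",round(s_of(s["ee_pos"]),4),round(float(s["force"]@Wd(U)),2))
s0=s_of(robot.get_state()["ee_pos"])
for i in range(8):   # 0.5 mm steps
    s0+=.0005; robot.move_linear(push_p(s0),velocity=.01); f=robot.get_state()["force"]@Wd(U); rep()
    if f<-11: break
robot.move_linear(push_p(s0-.03),velocity=.1)
robot.move_linear(push_p(s0-.03)+.12*Z,velocity=.2)
robot.move_ptp(push_p(-.2)+.15*Z,RL); rep()
snap("top","f",(140,240,225,345),4.5); snap("side","f2",(140,220,300,400),4)
a=cv2.imread("pics/f.png");b=cv2.imread("pics/f2.png");h=max(a.shape[0],b.shape[0])
a,b=[cv2.copyMakeBorder(i,0,h-i.shape[0],0,0,0) for i in(a,b)];o=np.hstack([a,b]);o=cv2.resize(o,None,fx=800/o.shape[1],fy=800/o.shape[1]);cv2.imwrite("pics/ff.png",o);print(800/(540+400))
E
```

```text
24.77 s 0.026 -5.27
25.02 s 0.0263 -7.22
25.27 s 0.0265 -10.3
25.52 s 0.0268 -11.66
27.57 s -0.2502 0.2
0.851063829787234
```

View pics/ff.png

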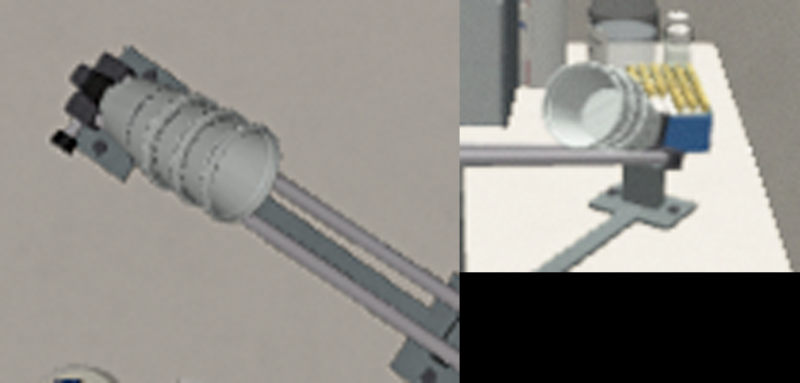

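The stack lies straight against the stop, with three evenly spaced rims (lower edges near (150,185), (180,200) and (215,215)). The force rose steeply to 11.7 N, so all three cups are home.

```bash
python3 -c "
from rig import robot
print(robot.sign_off())"
```

```text
the job is handed in; nothing more can be done
None
```

I laid cup_c on the rods and pushed the pair down into it. In the last pictures all three cups lie straight in one stack against the end stop, and the push ended at about 12 N. The job is handed in, but no verdict came back.

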